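# Set the mitre jig's fence to the tab and lock it

### The arm

A 7-joint arm with a two-finger parallel gripper is mounted at the origin on the work surface. World frame = base frame: x ahead of the robot, y to its left, z up, the work surface at z = 0. Lengths are in m, angles in rad, forces in N, time in s.
With the tool pointing down it reaches from about 0.425 to 0.825 m from the base axis. Payload 3.6 kg.
Tool frame: the origin (TCP) lies on the mounting face of the last link; the fingertips stand 173 mm ahead of it and the grasp point (between the pads) lies 155 mm ahead of it (env.grasp_offset is the z of the grasp point in the tool frame, in m); z points along the fingers, y is the line along which they close (so a half turn about z gives the same grasp; the last joint's range is limited). The gripper opens to 85 mm and grips with 20 to 120 N. Pads are 22 mm wide; open, the fingers measure 114 mm over their backs; the gripper's body (76 mm by 85 mm) begins 54 mm behind the grasp point. The pads swing forward as they close: fully open they stand 13 mm farther back than shut.
Start: joints at [-1.167, 0.615, -0.013, 1.423, 0.008, 1.103, -0.04], TCP at [0.271, 0.591, 0.405] pointing down, gripper open.
Joint ranges: [-3.12, 3.12], [-0.3, 2.06], [-1.34, 1.32], [0.26, 2.42], [-1.36, 4.5], [0.01, 1.98], [-2.84, 2.84]. Speed limits (rad/s): [2.79, 2.79, 3.14, 3.14, 3.14, 3.14, 3.14].

### API

Orientations are given as a 3x3 rotation matrix whose columns are the frame's x, y, z axes.
In Python, from plant import env gives the robot as it stands.
- The arm moves only by the tool apply_moves, never from a script. Its argument "deltas" is a list of rows, each an object of numbers: "tx", "ty", "tz": the shift along the tool's x, y, z in mm; "rx", "ry", "rz": the turn, a rotation vector about the tool's x, y, z in rad. In form: [{"tx": .., "ty": .., "tz": .., "rx": .., "ry": .., "rz": ..}, ...]. A call has 1 to 20 rows; each row is the pose to reach, as a shift and turn from the pose commanded when the call began, along the tool's axes at that moment; what a row does not reach only later rows make up. A row lasts 1/8 s, in which the tool goes at most 62.5 mm and 10.7 degrees, less where a joint would pass 70% of its speed; a pose out of reach is approached as far as the arm can. A call with a gripper value outside its range is refused whole. "fingers" is the gripper's target within -1 to 1 (fully open at 1, half-way at 0, shut at -1), set as the call begins (left out, the last holds). The fingers move at their own pace and stop on an object; the grip force is fixed at half the most. Time passes only in rows, so rows that repeat a pose let the fingers close. It gives the time, the measured TCP pose, the force, the opening and the grip force at its end, in the units of the state.
- env.get_state(): the state, without advancing time (a new reading comes with each control period).
- env.camera(name): name is "scene" or "top" or "wrist"; returns a dict with "frame" (420x560x3 uint8, red, green, blue), "z_map" (420x560 float32, m along the optical axis (not along the pixel's ray), 0 where there is no reading), "mtx" (3x3 intrinsics, pixels), "world_to_cam" (4x4, takes a point from world to camera coordinates); the wrist camera has in their place "T_tool_cam" (4x4, takes a point from camera to tool coordinates, whose origin is the TCP and whose axes are the flange's). Camera axes: x right, y down, z forward; pixel columns grow to the right and rows downward; lengths in m; the calibration is good to about 2 mm. A picture is of the moment at which its call begins: read the wrist's pose just before it.
- env.finish_job(): hands the job in; it is judged then, once.
Trained networks look in the newest picture that a camera, given by its name, has taken for a name from the list of things; names that differ only in an ending like _2 or _b are one class to them, and where a whole thing is asked for, a point or a joint stands for the part that bears it (a point fixed in the world has none). Each returns a list of dicts, best first, with "confidence" (0 to 1); they miss things now and then, are a little off and sometimes report something else, mostly with a low value. They report only what shows in the picture. A call takes as long as a camera call.
- env.outline_of(camera, query): "mask" (420x560 bool, what is visible of it).
- env.tip_of(camera, query): "position" ([x, y, z] in m, in world coordinates, good to about 4 mm: a listed point, or the origin of a listed thing).
The state is a dict: "t": time; "joint_pos": joint angles; "joint_velocities": joint speeds; "joint_efforts": joint torques, N m; "tcp_pos": TCP position; "eef_rot": TCP orientation; "force": force on the tool from outside, world axes, zero at the start; "wrist_torque": the same for the moment, N m; "finger_gap": opening from 0.0 (shut) to 1.0 (fully open); "finger_force": force on a finger pad.
Only numpy, scipy, OpenCV 4.12 (cv2) and the standard library are available. Lean on these libraries where they do the work, as an engineer would, in place of code of your own. Each camera call takes 0.05 s, during which the arm holds its last target. There are 200 camera calls.

### The job

On the mitre jig, push the aluminium fence arm round with a fingertip until its red pointer points straight at the orange tab. Then push the red lock lever round, anticlockwise seen from above, all the way to its stop, leaving the fence on the tab. Only push: do not lift the fence, which just rests on its pivot, and leave the pencil, the offcut and the tin on its board, and the chisel and screwdriver on the bench, where they are.

Things in the scene. Friction and masses are not known exactly. Their poses are not given: they have to be found in the camera images.
- pivot (a point): point on the fence's upright pivot axis, 35 mm above the bench (mid-height of the fence). The jig is a plywood board 18 mm thick, fixed to the bench; in the jig's own axes (x along its short side, away from the robot at yaw 0; y to the left) it reaches from 70 mm behind to 270 mm ahead of the pivot, 250 mm to its right and 280 mm to its left. The point's axes are the jig's axes
- fence (a joint): angle of the fence arm about the pivot, rad, 0 along the jig's x axis, growing anticlockwise from above; stops at -0.9 and 0.75. It starts clockwise of the tab. Stiff pivot (about 0.25 N m): the arm stays where it is left
- fence_tip (a point): tip of the fence's red pointer, 213 mm from the pivot axis, 35 mm above the bench; its x axis runs along the arm, outward. The arm is an aluminium bar with a black stripe along its top, 24 mm wide, 25 mm high (22 to 47 mm above the bench), from the pivot to 195 mm out, then the pointer. It rests on its pivot and weighs about 0.5 kg
- tab: orange tab that marks the wanted angle, fixed on the jig. The body's ORIGIN is on the fence's pivot axis at bench height, and its x axis points from there to the tab; the tab itself is a clip 18 mm long and 12 mm wide, 18 to 42 mm above the bench, 231 to 249 mm from the pivot
- tab_mark (a point): middle of the tab's face that looks at the pivot, 231 mm from the pivot axis, 35 mm above the bench
- lock_pivot (a point): point on the lock lever's upright axis, 47 mm above the bench (mid-height of the lever), on the jig board 40 mm ahead and 170 mm left of the fence's pivot; a grey boss of 20 mm radius is under it
- lock (a joint): angle of the lock lever, rad; 0 (open) points along the jig's x axis, grows anticlockwise from above, 1.5 is its stop (locked, pointing to the jig's left). It starts between 0 and 0.35. Stiff (about 0.15 N m), stays where it is left. It does not physically stop the fence from turning
- lock_tip (a point): centre of the ball (20 mm) at the end of the red lock lever, 88 mm from its axis, 47 mm above the bench. The lever is a bar 11 mm wide, 14 mm high (40 to 54 mm above the bench)
- pencil: flat blue carpenter's pencil, about 165 x 14 x 8 mm, lying loose on the jig board in the corner nearest the robot on its right; origin under its middle
- offcut: loose pale wood offcut, 50 x 35 x 25 mm, on the jig board beside the pencil; origin under its middle
- tin: small loose brass tin, 42 mm across, 24 mm high, in the far right corner of the jig board; origin under its middle
- screwdriver: screwdriver with a blue handle lying on the bench, left side; origin under its middle
- chisel: chisel with a wooden handle, 250 mm long, lying on the bench, right side; origin under its middle

How it is judged:
By the outcome, as a careful person would: the job done as asked, in the order asked, and still so for the second after the job is handed in, with the robot touching nothing.
It also fails if it takes over 66 s, if anything falls off the work surface, if the arm or the gripper's body presses on something with over 40 N, if the wrist force passes 120 N, or if a joint passes its speed limit or range.

## Working session

There is one attempt and no reset: what is moved stays moved. The work goes in short steps, Python scripts to look and compute and a tool call to move; the robot and the scene stay as the last step left them, time stands still between calls to the robot, and variables do not carry over. Pictures are saved under pics/ and viewed, at most 10 in all, crops included, and the job is handed in when it is done.

Besides the shell and the picture viewer there is one more tool, called after "Emit:" as name(argument=value, ...) on one line, values as JSON. apply_moves: Moves the arm, as the interface text tells. Its arguments: {"type":"object","properties":{"deltas":{"type":"array","items":{"type":"object","properties":{"tx":{"type":"number"},"ty":{"type":"number"},"tz":{"type":"number"},"rx":{"type":"number"},"ry":{"type":"number"},"rz":{"type":"number"}}}},"fingers":{"type":"number"}},"required":["deltas"]}

```bash
mkdir -p pics
cat > h.py <<'E'
import numpy as np, cv2
from plant import env
def save(c,n):
    f=env.camera(c); cv2.imwrite('pics/'+n,f['frame'][:,:,::-1]); return f
def tips(c,names):
    for n in names:
        try:
            for r in env.tip_of(c,n)[:2]: print(c,n,np.round(r['position'],4),round(r['confidence'],2))
        except Exception as e: print(n,e)
E
python3 - <<'E'
from h import *
s=env.get_state();print(s['t'],s['tcp_pos'],s['eef_rot'],s['force'])
for c in('top','scene'):
    save(c,c+'0.png'); tips(c,['pivot','fence_tip','tab_mark','tab','lock_pivot','lock_tip','pencil','offcut','tin','screwdriver','chisel'])
a=cv2.imread('pics/top0.png');b=cv2.imread('pics/scene0.png')
cv2.imwrite('pics/t.png',a)
E
```

```text
0.0 [0.27127921 0.59032513 0.40351997] [[-9.08668047e-01  4.17517983e-01 -1.05533071e-03]
 [ 4.17519315e-01  9.08664879e-01 -2.39998967e-03]
 [-4.30969001e-05 -2.62141488e-03 -9.99996563e-01]] [-1.2485753   0.10883143 -0.03693033]
top pivot [ 0.4854 -0.0762  0.036 ] 0.61
top fence_tip [ 0.5959 -0.2529  0.0352] 0.57
top fence_tip [0.6588 0.0654 0.0457] 0.28
top tab_mark [ 0.7061 -0.1468  0.0376] 0.58
top tab_mark [ 0.4359 -0.2663  0.0187] 0.37
top lock_pivot [0.5809 0.0776 0.0466] 0.94
top lock_pivot [ 0.4027 -0.1828  0.0175] 0.4
top lock_tip [0.6602 0.0677 0.0477] 0.55
top lock_tip [0.5247 0.5044 0.0038] 0.53
top pencil [ 0.4016 -0.1827  0.0188] 0.6
top offcut [ 0.4342 -0.2652  0.0178] 0.77
top tin [ 0.6553 -0.3513  0.0135] 0.55
top screwdriver [0.5222 0.5039 0.0008] 0.75
top chisel [ 5.276e-01 -5.454e-01 -2.000e-04] 0.61
scene pivot [ 0.4851 -0.0715  0.0319] 0.84
scene fence_tip [ 0.6026 -0.2569  0.0367] 0.74
scene tab_mark [ 0.7068 -0.1511  0.0372] 0.58
scene tab_mark [ 0.4827 -0.0729  0.0336] 0.19
scene tab [ 0.527   0.5054 -0.0008] 0.73
scene tab [0.6637 0.0632 0.0466] 0.72
scene lock_pivot [0.5716 0.0754 0.0447] 0.75
scene lock_tip [0.6662 0.0614 0.045 ] 0.62
scene lock_tip [ 0.528  -0.5434 -0.0014] 0.17
scene pencil [ 0.3959 -0.1833  0.0185] 0.62
scene pencil [ 0.6601 -0.3498  0.0163] 0.27
scene offcut [ 0.439  -0.2633  0.0161] 0.58
scene tin [ 0.4852 -0.0739  0.0361] 0.71
scene tin [ 0.6591 -0.3492  0.0184] 0.7
scene screwdriver [ 0.5261  0.5038 -0.0006] 0.65
```

View pics/top0.png

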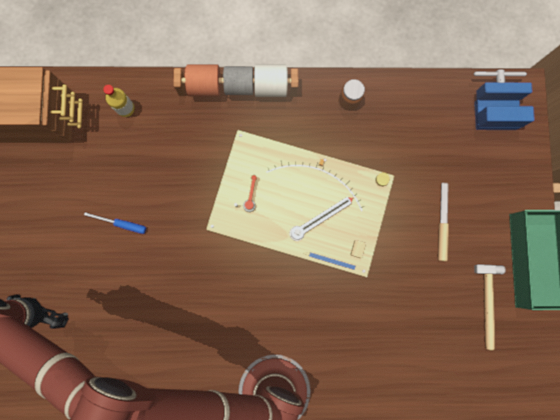

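View pics/scene0.png

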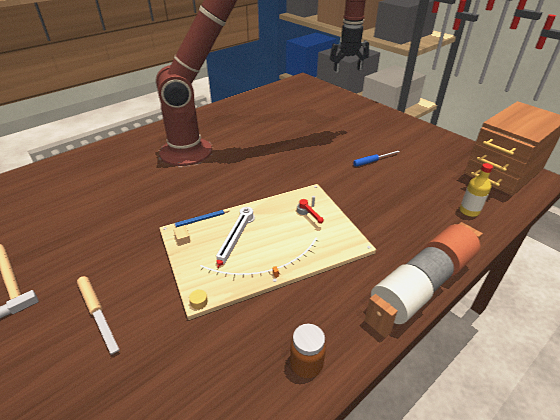

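The jig is yawed about -0.31 rad. The fence runs from (297,233) to (352,198), the tab is at (322,162), and the lock lever runs from (250,207) to (254,178). I'm moving above the jig with the fingers shut.

Emit:
apply_moves(deltas=[{"tx":-40,"ty":-34,"rz":0.12},{"tx":-80,"ty":-68,"rz":0.25},{"tx":-120,"ty":-102,"rz":0.38},{"tx":-160,"ty":-136,"rz":0.5},{"tx":-200,"ty":-170,"rz":0.62},{"tx":-240,"ty":-204,"rz":0.75},{"tx":-280,"ty":-238,"rz":0.87},{"tx":-320,"ty":-272,"rz":1.0},{"tx":-360,"ty":-306,"rz":1.12},{"tx":-400,"ty":-340,"rz":1.25},{"tx":-440,"ty":-374,"rz":1.38},{"tx":-480,"ty":-408,"rz":1.5},{"tx":-520,"ty":-442,"rz":1.62},{"tx":-560,"ty":-476,"rz":1.75},{"tx":-595,"ty":-508,"rz":1.84},{"tx":-595,"ty":-508,"rz":1.84},{"tx":-595,"ty":-508,"rz":1.84},{"tx":-595,"ty":-508,"rz":1.84}], fingers=-1)

```text
invalid input
```

Run:
```python
from h import *
s=env.get_state();print(s['t'],s['tcp_pos'],s['eef_rot'],s['force'],s['finger_gap'])
f=save('wrist','w1.png'); print(f['T_tool_cam'],f['mtx'])
tips('wrist',['pivot','fence_tip','tab_mark','lock_pivot','lock_tip'])
```

```text
1.2 [0.27139287 0.590611   0.4047042 ] [[-9.08664370e-01  4.17527317e-01 -4.07869744e-05]
 [ 4.17527319e-01  9.08664370e-01 -2.96065754e-05]
 [ 2.47001164e-05 -4.39321162e-05 -9.99999999e-01]] [-0.46198466 -0.05524703 -0.91712566] 0.9988420596329693
[[ 1.05942920e-04 -9.53659392e-01 -3.00888272e-01  7.73432543e-02]
 [ 9.99999941e-01  3.01656958e-06  3.42539552e-04  1.98215688e-04]
 [-3.25758410e-04 -3.00888291e-01  9.53659337e-01  3.07171016e-02]
 [ 0.00000000e+00  0.00000000e+00  0.00000000e+00  1.00000000e+00]] [[307.86723562   0.         279.356081  ]
 [  0.         307.86723562 209.87239751]
 [  0.           0.           1.        ]]
```

View pics/w1.png

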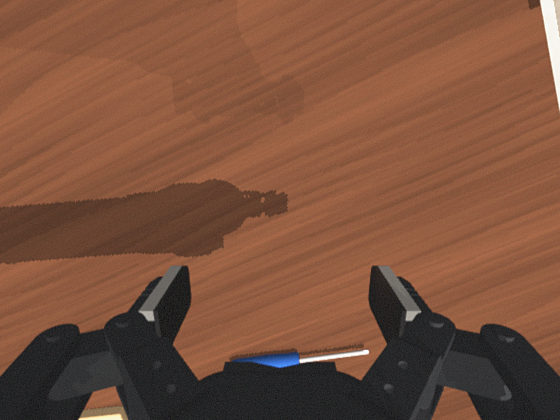

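The move was refused, probably because every field is required. The wrist picture shows only bench, with the camera on the tool's +x side.

Emit:
apply_moves(deltas=[{"tx":-40,"ty":-34,"tz":0,"rx":0,"ry":0,"rz":0.12},{"tx":-80,"ty":-68,"tz":0,"rx":0,"ry":0,"rz":0.25},{"tx":-120,"ty":-102,"tz":0,"rx":0,"ry":0,"rz":0.38},{"tx":-160,"ty":-136,"tz":0,"rx":0,"ry":0,"rz":0.5},{"tx":-200,"ty":-170,"tz":0,"rx":0,"ry":0,"rz":0.62},{"tx":-240,"ty":-204,"tz":0,"rx":0,"ry":0,"rz":0.75},{"tx":-280,"ty":-238,"tz":0,"rx":0,"ry":0,"rz":0.87},{"tx":-320,"ty":-272,"tz":0,"rx":0,"ry":0,"rz":1.0},{"tx":-360,"ty":-306,"tz":0,"rx":0,"ry":0,"rz":1.12},{"tx":-400,"ty":-340,"tz":0,"rx":0,"ry":0,"rz":1.25},{"tx":-440,"ty":-374,"tz":0,"rx":0,"ry":0,"rz":1.38},{"tx":-480,"ty":-408,"tz":0,"rx":0,"ry":0,"rz":1.5},{"tx":-520,"ty":-442,"tz":0,"rx":0,"ry":0,"rz":1.62},{"tx":-560,"ty":-476,"tz":0,"rx":0,"ry":0,"rz":1.75},{"tx":-595,"ty":-508,"tz":0,"rx":0,"ry":0,"rz":1.84},{"tx":-595,"ty":-508,"tz":0,"rx":0,"ry":0,"rz":1.84},{"tx":-595,"ty":-508,"tz":0,"rx":0,"ry":0,"rz":1.84},{"tx":-595,"ty":-508,"tz":0,"rx":0,"ry":0,"rz":1.84}], fingers=-1)

```text
t: 3.75
tcp_pos: [0.6, -0.1176, 0.4046]
eef_rot: [[0.642, 0.767, -0.0], [0.767, -0.642, 0.002], [0.001, -0.001, -1.0]]
force: [-0.2, 0.4, 0.0]
finger_gap: -0.001
finger_force: 0.0
```

Run:
```python
from h import *
s=env.get_state();print(s['t'],s['tcp_pos'])
f=save('wrist','w2.png'); np.savez('w2.npz',R=s['eef_rot'],p=s['tcp_pos'],**f)
tips('wrist',['pivot','fence_tip','tab_mark','lock_pivot','lock_tip'])
```

```text
3.75 [ 0.59995276 -0.11762946  0.40464349]
wrist pivot [ 0.4912 -0.0748  0.0371] 0.72
wrist fence_tip [ 0.6038 -0.252   0.0333] 0.75
wrist fence_tip [ 0.7053 -0.1486  0.0332] 0.49
wrist tab_mark [ 0.7028 -0.1482  0.037 ] 0.81
wrist lock_pivot [0.5727 0.0793 0.0497] 0.77
```

View pics/w2.png

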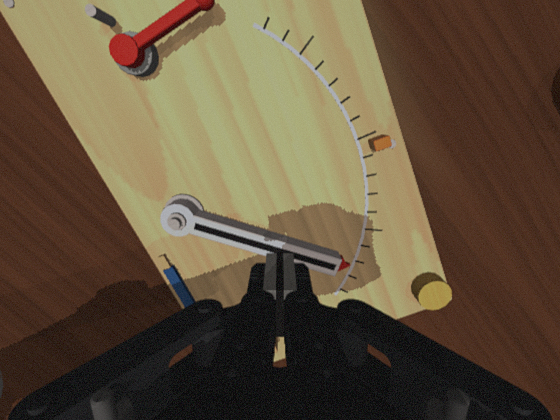

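The wrist view shows the pivot cap at (178,218), the red pointer at (345,264), the orange tab at (382,143), the lock pivot at (127,50) and the tin at (434,293). All of it agrees with the network estimates.

```bash
cat >> h.py <<'E'
P=np.array([.487,-.074])
def rows(poses):
    "poses: x,y,z,tool-x yaw(deg) -> tool-frame deltas"
    from scipy.spatial.transform import Rotation as R
    s=env.get_state();E=np.array(s['eef_rot']);p=np.array(s['tcp_pos'])
    for x,y,z,a in poses:
        a=np.radians(a);T=np.array([[np.cos(a),np.sin(a),0],[np.sin(a),-np.cos(a),0],[0,0,-1.]])
        d=E.T@(np.array([x,y,z])-p)*1000
        print(np.round(d,1),np.round(R.from_matrix(E.T@T).as_rotvec(),3))
def push(th,off,r=.14,z=.201,c=P,yaw=None):
    t=np.radians(th);u=np.array([np.cos(t),np.sin(t)]);n=np.array([-u[1],u[0]])
    q=c+r*u-off*n
    return (*q,z,th+90 if yaw is None else yaw)
E
python3 - <<'E'
from h import *
q=push(-57.7,.045);rows([(q[0],q[1],.4,q[3]),q])
E
```

```text
[-123.6    4.4    4.8] [-0.    -0.     0.308]
[-123.6    4.4  203.8] [-0.    -0.     0.308]
```

Emit:
apply_moves(deltas=[{"tx":-60,"ty":2,"tz":2,"rx":0,"ry":0,"rz":0.15},{"tx":-115,"ty":4,"tz":5,"rx":0,"ry":0,"rz":0.31},{"tx":-124,"ty":4,"tz":40,"rx":0,"ry":0,"rz":0.31},{"tx":-124,"ty":4,"tz":80,"rx":0,"ry":0,"rz":0.31},{"tx":-124,"ty":4,"tz":120,"rx":0,"ry":0,"rz":0.31},{"tx":-124,"ty":4,"tz":155,"rx":0,"ry":0,"rz":0.31},{"tx":-124,"ty":4,"tz":180,"rx":0,"ry":0,"rz":0.31},{"tx":-124,"ty":4,"tz":195,"rx":0,"ry":0,"rz":0.31},{"tx":-124,"ty":4,"tz":204,"rx":0,"ry":0,"rz":0.31},{"tx":-124,"ty":4,"tz":204,"rx":0,"ry":0,"rz":0.31}])

```text
t: 5.3
tcp_pos: [0.5232, -0.2169, 0.2007]
eef_rot: [[0.847, 0.532, 0.0], [0.532, -0.847, -0.0], [0.0, 0.0, -1.0]]
force: [0.0, 0.6, 0.1]
finger_gap: -0.0
finger_force: 0.0
```

Run:
```python
from h import *
print(env.get_state()['tcp_pos'])
rows([push(t,.023) for t in (-56,-53,-50,-47,-44,-41,-38,-35,-32,-29,-26)])
```

```text
[ 0.52321932 -0.21693771  0.20074078]
[26.9  0.4 -0.3] [ 0.     0.    -0.033]
[34.3  1.1 -0.3] [ 0.     0.    -0.085]
[41.7  1.5 -0.3] [ 0.     0.    -0.137]
[49.2  1.5 -0.3] [ 0.    0.   -0.19]
[56.6  1.1 -0.3] [ 0.     0.    -0.242]
[64.   0.3 -0.3] [ 0.     0.    -0.294]
[71.3 -0.8 -0.3] [ 0.     0.    -0.347]
[78.6 -2.4 -0.3] [ 0.     0.    -0.399]
[85.7 -4.3 -0.3] [ 0.     0.    -0.451]
[92.8 -6.6 -0.3] [ 0.     0.    -0.504]
[99.7 -9.3 -0.3] [ 0.     0.    -0.556]
```

Emit:
apply_moves(deltas=[{"tx":10,"ty":0,"tz":0,"rx":0,"ry":0,"rz":0},{"tx":18,"ty":0,"tz":0,"rx":0,"ry":0,"rz":-0.01},{"tx":23,"ty":0,"tz":0,"rx":0,"ry":0,"rz":-0.02},{"tx":27,"ty":0.4,"tz":0,"rx":0,"ry":0,"rz":-0.033},{"tx":34.3,"ty":1.1,"tz":0,"rx":0,"ry":0,"rz":-0.085},{"tx":41.7,"ty":1.5,"tz":0,"rx":0,"ry":0,"rz":-0.137},{"tx":49.2,"ty":1.5,"tz":0,"rx":0,"ry":0,"rz":-0.19},{"tx":56.6,"ty":1.1,"tz":0,"rx":0,"ry":0,"rz":-0.242},{"tx":64,"ty":0.3,"tz":0,"rx":0,"ry":0,"rz":-0.294},{"tx":71.3,"ty":-0.8,"tz":0,"rx":0,"ry":0,"rz":-0.347},{"tx":78.6,"ty":-2.4,"tz":0,"rx":0,"ry":0,"rz":-0.399},{"tx":85.7,"ty":-4.3,"tz":0,"rx":0,"ry":0,"rz":-0.451},{"tx":92.8,"ty":-6.6,"tz":0,"rx":0,"ry":0,"rz":-0.504},{"tx":92.8,"ty":-6.6,"tz":0,"rx":0,"ry":0,"rz":-0.504}])

```text
t: 7.05
tcp_pos: [0.5987, -0.1606, 0.2006]
eef_rot: [[0.483, 0.876, 0.0], [0.876, -0.483, 0.002], [0.001, -0.001, -1.0]]
force: [-0.4, -1.3, 0.1]
finger_gap: 0.001
finger_force: 0.0
```

Run:
```python
from h import *
s=env.get_state();print(s['t'],s['tcp_pos'],s['force'])
f=save('wrist','w3.png'); np.savez('w3.npz',R=s['eef_rot'],p=s['tcp_pos'],**f)
tips('wrist',['pivot','fence_tip','tab_mark'])
```

```text
7.05 [ 0.59873896 -0.16063087  0.20055323] [-0.44010071 -1.33291013  0.12231445]
wrist fence_tip [ 0.6766 -0.1724  0.0344] 0.58
wrist tab_mark [ 0.7057 -0.15    0.0343] 0.66
wrist tab_mark [ 0.6771 -0.1724  0.0339] 0.34
```

View pics/w3.png

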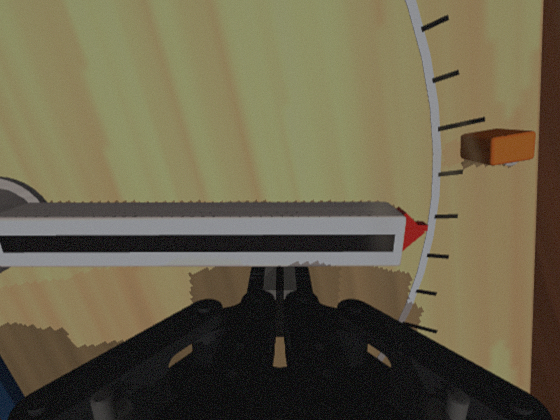

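The fence lies level in the view with its stripe at row 243. The red pointer is at (427,228), and the tab is at (460-535, 129-163) with its bright top face on the right. I'll work out the remaining angle from the stripe and the tab top.

```bash
cat >> h.py <<'E'
def bp(f,R,p,uv,z):
    "pixels -> world at height z (wrist cam)"
    uv=np.atleast_2d(uv).astype(float);T=f['T_tool_cam']
    d=np.c_[uv,np.ones(len(uv))]@np.linalg.inv(f['mtx']).T@T[:3,:3].T@R.T
    o=R@T[:3,3]+p
    return (o+d*((z-o[2])/d[:,2])[:,None])[:,:2]
def angles(f,R,p,tip,save=None):
    im=f['frame'];h=cv2.cvtColor(im,cv2.COLOR_RGB2HSV).astype(int)
    z=f['z_map'];T=f['T_tool_cam'];vv,uu=np.mgrid[:420,:560]
    K=f['mtx'];c=np.stack([(uu-K[0,2])/K[0,0]*z,(vv-K[1,2])/K[1,1]*z,z],-1)
    w=(c@T[:3,:3].T+T[:3,3])@R.T+p
    # stripe: dark, at fence-top height, near the arm
    m=(h[...,2]<60)&(abs(w[...,2]-.047)<.004)&(np.hypot(w[...,0]-tip[0],w[...,1]-tip[1])<.2)
    n,l,st,_=cv2.connectedComponentsWithStats(m.astype(np.uint8));k=1+st[1:,4].argmax()
    v,u=np.nonzero(l==k);q=bp(f,R,p,np.c_[u,v],.047)
    vx,vy,_,_=cv2.fitLine(q.astype(np.float32),cv2.DIST_L2,0,.01,.01).ravel()
    if vx<0: vx,vy=-vx,-vy
    U=np.array([vx,vy]);mid=q.mean(0);N=np.array([-vy,vx])
    far=((q-mid)@U).max();
    # tab top: orange at height ~42mm
    o=(h[...,0]>5)&(h[...,0]<22)&(h[...,1]>170)&(abs(w[...,2]-.042)<.003)
    n2,l2,st2,_=cv2.connectedComponentsWithStats(o.astype(np.uint8));k2=1+st2[1:,4].argmax()
    v2,u2=np.nonzero(l2==k2);t=bp(f,R,p,np.c_[u2,v2],.042).mean(0)
    piv=mid+U*((tip-mid)@U)-.213*U
    print('stripe px',st[k],'tab px',st2[k2],'tab',t,'dist',np.hypot(*(t-piv)),'piv',piv,'tip off line',(tip-mid)@N)
    a=np.degrees(np.arctan2(vy,vx));b=np.degrees(np.arctan2(*(t-piv)[::-1]))
    print('fence',a,'tab',b,'diff',b-a); return piv,a,b
E
python3 - <<'E'
from h import *
for n,tip in (('w3',[.6768,-.1724]),('w2',[.6038,-.252])):
    d=dict(np.load(n+'.npz')); angles(d,d['R'],d['p'],np.array(tip))
E
```

```text
stripe px [   0  235  394   17 6367] tab px [ 485  131   50   34 1307] tab [ 0.71198543 -0.15015711] dist 0.23660188190095258 piv [ 0.48819916 -0.07334464] tip off line 0.003639309371596819
fence -28.687834 tab -18.944285770577505 diff 9.743548015433237
stripe px [195 224 141  46 698] tab px [373 136  18  14 137] tab [ 0.71352674 -0.1505489 ] dist 0.2389737704065596 piv [ 0.48725496 -0.07367534] tip off line 0.0036649333799930804
fence -57.81891 tab -18.764674820571717 diff 39.05423387083454
```

Run:
```python
from h import *
d=dict(np.load('w3.npz'));print('red tip',bp(d,d['R'],d['p'],[[427,229]],.035))
c=np.array([.4879,-.0735]);s=env.get_state();q=np.array(s['tcp_pos'][:2])-c
t=np.radians(-28.69);u=np.array([np.cos(t),np.sin(t)]);n=np.array([-u[1],u[0]]);print(q@u,-q@n)
r,o=q@u,-q@n
rows([push(t,o,r=r,c=c) for t in (-28.69,-27,-25,-23,-21.5,-20.5,-19.8)])
```

```text
red tip [[ 0.67105258 -0.17148619]]
0.1386969056183533 0.02417644595138225
[ 0.  -0.  -0.6] [-0.002 -0.001 -0.005]
[ 4.1  0.6 -0.6] [-0.002 -0.001 -0.034]
[ 9.   1.2 -0.6] [-0.002 -0.001 -0.069]
[13.9  1.6 -0.6] [-0.002 -0.001 -0.104]
[17.6  1.8 -0.6] [-0.002 -0.001 -0.13 ]
[20.   1.9 -0.6] [-0.002 -0.001 -0.148]
[21.7  2.  -0.6] [-0.002 -0.001 -0.16 ]
```

Emit:
apply_moves(deltas=[{"tx":4.1,"ty":0.6,"tz":0,"rx":0,"ry":0,"rz":-0.034},{"tx":9,"ty":1.2,"tz":0,"rx":0,"ry":0,"rz":-0.069},{"tx":13.9,"ty":1.6,"tz":0,"rx":0,"ry":0,"rz":-0.104},{"tx":17.6,"ty":1.8,"tz":0,"rx":0,"ry":0,"rz":-0.13},{"tx":20,"ty":1.9,"tz":0,"rx":0,"ry":0,"rz":-0.148},{"tx":21.7,"ty":2,"tz":0,"rx":0,"ry":0,"rz":-0.16},{"tx":21.7,"ty":2,"tz":0,"rx":0,"ry":0,"rz":-0.16},{"tx":21.7,"ty":2,"tz":0,"rx":0,"ry":0,"rz":-0.16}])

```text
t: 8.25
tcp_pos: [0.6107, -0.1439, 0.2008]
eef_rot: [[0.339, 0.941, 0.001], [0.941, -0.339, -0.0], [0.0, 0.001, -1.0]]
force: [-0.2, -0.9, -0.3]
finger_gap: -0.001
finger_force: 0.5
```

```bash
cat > look.py <<'E'
from h import *
import sys
s=env.get_state();print(s['t'],s['tcp_pos'],s['force'])
f=save('wrist',sys.argv[1]+'.png');R,p=np.array(s['eef_rot']),np.array(s['tcp_pos'])
np.savez(sys.argv[1]+'.npz',R=R,p=p,**f)
tips('wrist',['fence_tip','tab_mark'])
r=[x for x in env.tip_of('wrist','fence_tip')];tip=np.array(r[0]['position'][:2]) if r else np.array([.688,-.142])
angles(f,R,p,tip)
E
python3 look.py w4
```

```text
8.25 [ 0.6106998  -0.14385002  0.20083474] [-0.2186149  -0.86439587 -0.29161839]
wrist fence_tip [ 0.6897 -0.1466  0.0311] 0.88
stripe px [   0  232  393   22 6348] tab px [476 214  47  27 994] tab [ 0.71204954 -0.15022568] dist 0.23528805504053257 piv [ 0.48960224 -0.07355974] tip off line 0.002235413113471295
fence -20.654528 tab -19.016390289692676 diff 1.638137374491894
```

View pics/w4.png

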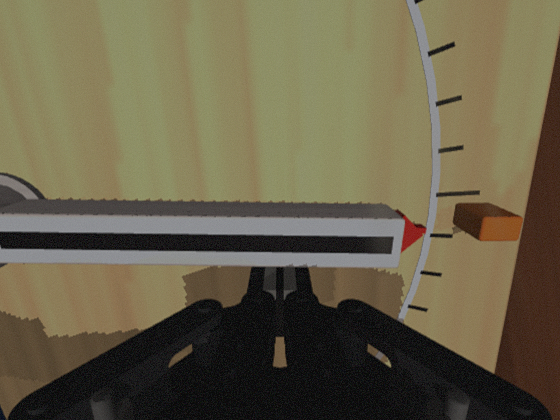

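The fence is about 1.6° short: the pointer is at (427,232), and the tab's top face centre is near (500,228). One small push next.

Emit:
apply_moves(deltas=[{"tx":1.2,"ty":0.1,"tz":0,"rx":0,"ry":0,"rz":-0.01},{"tx":2.4,"ty":0.2,"tz":0,"rx":0,"ry":0,"rz":-0.02},{"tx":3.6,"ty":0.2,"tz":0,"rx":0,"ry":0,"rz":-0.026},{"tx":3.6,"ty":0.2,"tz":0,"rx":0,"ry":0,"rz":-0.026},{"tx":3.6,"ty":0.2,"tz":0,"rx":0,"ry":0,"rz":-0.026}])

```text
t: 9.07
tcp_pos: [0.6121, -0.1406, 0.2009]
eef_rot: [[0.315, 0.949, 0.001], [0.949, -0.315, -0.0], [-0.0, 0.001, -1.0]]
force: [1.2, -2.4, 0.2]
finger_gap: 0.001
finger_force: 0.8
```

```bash
python3 look.py w5
```

```text
9.075 [ 0.61212699 -0.14064219  0.20086441] [ 1.16545091 -2.39929592  0.22532247]
wrist fence_tip [ 0.6914 -0.1431  0.0334] 0.95
wrist tab_mark [ 0.7048 -0.1487  0.0344] 0.95
stripe px [   0  232  394   22 6338] tab px [475 226  45  27 976] tab [ 0.71211611 -0.15011679] dist 0.23487425931735548 piv [ 0.49006604 -0.07356823] tip off line 0.001014784699220434
fence -19.325598 tab -19.020894619809805 diff 0.304703143251718
```

About 0.3° is left. I'll back off, rise, and check from a clearer view before calling the fence set.

Emit:
apply_moves(deltas=[{"tx":-12,"ty":0,"tz":0,"rx":0,"ry":0,"rz":0},{"tx":-30,"ty":0,"tz":0,"rx":0,"ry":0,"rz":0},{"tx":-32,"ty":0,"tz":-30,"rx":0,"ry":0,"rz":0},{"tx":-32,"ty":0,"tz":-80,"rx":0,"ry":0,"rz":0},{"tx":-32,"ty":0,"tz":-130,"rx":0,"ry":0,"rz":0},{"tx":-20,"ty":0,"tz":-155,"rx":0,"ry":0,"rz":0},{"tx":0,"ty":0,"tz":-160,"rx":0,"ry":0,"rz":0},{"tx":0,"ty":0,"tz":-160,"rx":0,"ry":0,"rz":0},{"tx":0,"ty":0,"tz":-160,"rx":0,"ry":0,"rz":0}])

```text
t: 10.4
tcp_pos: [0.6113, -0.1406, 0.3588]
eef_rot: [[0.314, 0.949, -0.004], [0.949, -0.314, 0.0], [-0.001, -0.004, -1.0]]
force: [0.2, 0.2, -0.5]
finger_gap: -0.001
finger_force: 0.0
```

```bash
python3 look.py w6
python3 - <<'E'
from h import *
tips('wrist',['pivot','lock_pivot','lock_tip'])
E
```

```text
10.4 [ 0.61129945 -0.14060696  0.35879826] [ 0.19586537  0.20997589 -0.46701398]
wrist fence_tip [ 0.6902 -0.1427  0.0338] 0.58
wrist tab_mark [ 0.7048 -0.1494  0.031 ] 0.91
stripe px [ 151  168  184   11 1310] tab px [378 168  19  12 134] tab [ 0.71522719 -0.1514815 ] dist 0.23952415849135378 piv [ 0.4888845  -0.07311819] tip off line 0.0007482597304848431
fence -19.268248 tab -19.09663754209333 diff 0.17161006227678754
wrist pivot [ 0.49   -0.0716  0.0373] 0.61
wrist lock_pivot [ 0.7046 -0.1479  0.0351] 0.59
```

View pics/w6.png

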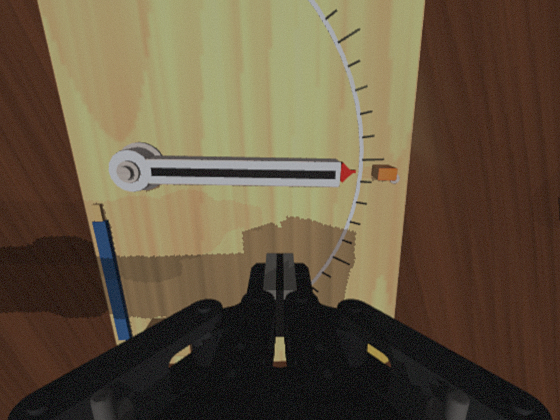

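The pointer at (355,172) and the tab at (384,172) now line up, with about 0.2° left, so the fence is set. Next I'll look at the lock.

Run:
```python
from h import *
rows([(.62,-.0,.36,82)])
```

```text
[136.4 -36.6   0.4] [-0.001  0.    -0.181]
```

Emit:
apply_moves(deltas=[{"tx":50,"ty":-14,"tz":0,"rx":0,"ry":0,"rz":-0.06},{"tx":100,"ty":-28,"tz":0,"rx":0,"ry":0,"rz":-0.13},{"tx":136,"ty":-37,"tz":0,"rx":0,"ry":0,"rz":-0.18},{"tx":136,"ty":-37,"tz":0,"rx":0,"ry":0,"rz":-0.18},{"tx":136,"ty":-37,"tz":0,"rx":0,"ry":0,"rz":-0.18}])

```text
t: 11.38
tcp_pos: [0.6194, -0.0011, 0.3608]
eef_rot: [[0.141, 0.99, -0.0], [0.99, -0.141, -0.002], [-0.002, 0.0, -1.0]]
force: [-0.5, -0.9, 0.3]
finger_gap: -0.002
finger_force: 0.0
```

```bash
cat > lock.py <<'E'
from h import *
import sys
s=env.get_state();print(s['t'],s['tcp_pos'],s['force'])
f=save('wrist',sys.argv[1]+'.png');R,p=np.array(s['eef_rot']),np.array(s['tcp_pos'])
tips('wrist',['lock_pivot','lock_tip'])
m=env.outline_of('wrist','lock_tip')[0]['mask']
h=cv2.cvtColor(f['frame'],cv2.COLOR_RGB2HSV).astype(int)
red=((h[...,0]<6)|(h[...,0]>174))&(h[...,1]>150)&cv2.dilate(m.astype(np.uint8),np.ones((9,9))).astype(bool)
v,u=np.nonzero(red);q=bp(f,R,p,np.c_[u,v],.052)
vx,vy,x0,y0=cv2.fitLine(q.astype(np.float32),cv2.DIST_L2,0,.01,.01).ravel()
print('lever dir',np.degrees(np.arctan2(vy,vx)),'centre',x0,y0,len(u),'extent',((q-[x0,y0])@[vx,vy]).min(),((q-[x0,y0])@[vx,vy]).max())
E
python3 lock.py w7
```

```text
11.375 [ 0.61941835 -0.00112321  0.36079254] [-0.50333366 -0.94067619  0.28865162]
wrist lock_pivot [0.571  0.0768 0.0488] 0.63
wrist lock_tip [0.657  0.0603 0.0476] 0.55
wrist lock_tip [ 0.7065 -0.1474  0.0346] 0.5
lever dir -10.050763 centre 0.6077838 0.07321963 2132 extent -0.04864989563149671 0.06149925699303586
```

View pics/w7.png

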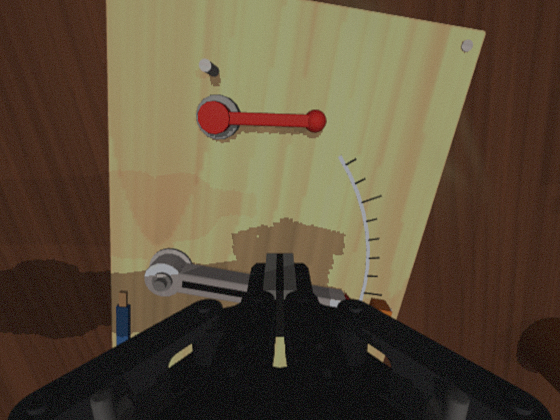

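The lever runs from (215,117) to its ball at (316,121), about -10° in world, with the pivot near (0.572,0.078). The stop post is at (208,68).

Run:
```python
from h import *
L=np.array([.572,.078])
q=push(-10,.037,.062,.207,L);rows([(q[0],q[1],.36,q[3]),q])
```

```text
[33.2  2.5  0.8] [0.    0.001 0.031]
[ 33.4   2.5 153.8] [0.    0.001 0.031]
```

Emit:
apply_moves(deltas=[{"tx":33,"ty":2.5,"tz":0,"rx":0,"ry":0,"rz":0.03},{"tx":33,"ty":2.5,"tz":40,"rx":0,"ry":0,"rz":0.03},{"tx":33,"ty":2.5,"tz":80,"rx":0,"ry":0,"rz":0.03},{"tx":33,"ty":2.5,"tz":115,"rx":0,"ry":0,"rz":0.03},{"tx":33,"ty":2.5,"tz":140,"rx":0,"ry":0,"rz":0.03},{"tx":33,"ty":2.5,"tz":154,"rx":0,"ry":0,"rz":0.03},{"tx":33,"ty":2.5,"tz":154,"rx":0,"ry":0,"rz":0.03}])

```text
t: 12.45
tcp_pos: [0.6264, 0.0319, 0.206]
eef_rot: [[0.17, 0.985, -0.002], [0.985, -0.17, -0.0], [-0.001, -0.002, -1.0]]
force: [0.6, -0.7, -0.2]
finger_gap: -0.001
finger_force: 0.0
```

Run:
```python
from h import *
print(env.get_state()['tcp_pos'])
L=np.array([.572,.078])
rows([push(-10,.02,.062,.207,L)]+[push(t,.0165,.062,.207,L) for t in range(-7,66,5)])
```

```text
[0.62643819 0.03193343 0.20604061]
[15.9  0.4 -1. ] [-0.002  0.001  0.004]
[22.7  1.3 -1. ] [-0.002  0.001 -0.049]
[28.2  2.2 -1. ] [-0.002  0.    -0.136]
[33.8  2.6 -1. ] [-0.002  0.    -0.223]
[39.4  2.6 -1. ] [-0.002  0.    -0.31 ]
[44.9  2.1 -1. ] [-0.002  0.    -0.398]
[50.4  1.1 -1. ] [-0.002  0.    -0.485]
[55.8 -0.4 -1. ] [-0.002  0.    -0.572]
[61.1 -2.4 -1. ] [-0.002  0.    -0.66 ]
[66.1 -4.8 -1. ] [-0.002 -0.    -0.747]
[71.  -7.6 -1. ] [-0.002 -0.    -0.834]
[ 75.5 -10.8  -1. ] [-0.002 -0.    -0.921]
[ 79.8 -14.5  -1. ] [-0.002 -0.    -1.009]
[ 83.7 -18.5  -1. ] [-0.002 -0.    -1.096]
[ 87.3 -22.8  -1. ] [-0.002 -0.    -1.183]
[ 90.5 -27.4  -1. ] [-0.002 -0.    -1.27 ]
```

Emit:
apply_moves(deltas=[{"tx":8,"ty":0,"tz":0,"rx":0,"ry":0,"rz":0},{"tx":15.9,"ty":0.4,"tz":0,"rx":0,"ry":0,"rz":0},{"tx":22.7,"ty":1.3,"tz":0,"rx":0,"ry":0,"rz":-0.049},{"tx":28.2,"ty":2.2,"tz":0,"rx":0,"ry":0,"rz":-0.136},{"tx":33.8,"ty":2.6,"tz":0,"rx":0,"ry":0,"rz":-0.223},{"tx":39.4,"ty":2.6,"tz":0,"rx":0,"ry":0,"rz":-0.31},{"tx":44.9,"ty":2.1,"tz":0,"rx":0,"ry":0,"rz":-0.398},{"tx":50.4,"ty":1.1,"tz":0,"rx":0,"ry":0,"rz":-0.485},{"tx":55.8,"ty":-0.4,"tz":0,"rx":0,"ry":0,"rz":-0.572},{"tx":61.1,"ty":-2.4,"tz":0,"rx":0,"ry":0,"rz":-0.66},{"tx":66.1,"ty":-4.8,"tz":0,"rx":0,"ry":0,"rz":-0.747},{"tx":71,"ty":-7.6,"tz":0,"rx":0,"ry":0,"rz":-0.834},{"tx":75.5,"ty":-10.8,"tz":0,"rx":0,"ry":0,"rz":-0.921},{"tx":79.8,"ty":-14.5,"tz":0,"rx":0,"ry":0,"rz":-1.009},{"tx":83.7,"ty":-18.5,"tz":0,"rx":0,"ry":0,"rz":-1.096},{"tx":87.3,"ty":-22.8,"tz":0,"rx":0,"ry":0,"rz":-1.183},{"tx":87.3,"ty":-22.8,"tz":0,"rx":0,"ry":0,"rz":-1.183}])

```text
t: 14.58
tcp_pos: [0.6194, 0.1224, 0.2074]
eef_rot: [[-0.849, 0.529, 0.002], [0.529, 0.849, -0.0], [-0.002, 0.001, -1.0]]
force: [1.5, -1.4, 0.5]
finger_gap: 0.0
finger_force: 0.7
```

```bash
python3 lock.py w8
python3 - <<'E'
from h import *
L=np.array([.572,.078])
rows([push(t,.0165,.062,.207,L) for t in (58,60,63,65,67,69,70,71,72,73)])
E
```

```text
14.575 [0.61942131 0.12238011 0.20741311] [ 1.46718685 -1.39103374  0.49032847]
wrist lock_pivot [0.5722 0.0779 0.0501] 0.81
wrist lock_tip [0.6175 0.1512 0.0475] 0.91
lever dir 58.97524 centre 0.5902939 0.110350855 9241 extent -0.05047313734905184 0.060946164439565714
[ 0.2 -0.8  0.2] [0.001 0.002 0.   ]
[ 2.4 -0.2  0.1] [ 0.001  0.002 -0.035]
[5.7 0.4 0.1] [ 0.001  0.002 -0.087]
[7.9 0.8 0.1] [ 0.001  0.002 -0.122]
[10.1  1.1  0.1] [ 0.001  0.002 -0.157]
[12.4  1.2  0.1] [ 0.001  0.002 -0.192]
[13.5  1.3  0.1] [ 0.001  0.002 -0.209]
[14.6  1.4  0.1] [ 0.001  0.002 -0.227]
[15.7  1.4  0.1] [ 0.001  0.002 -0.244]
[16.9  1.4  0.1] [ 0.001  0.002 -0.262]
```

View pics/w8.png

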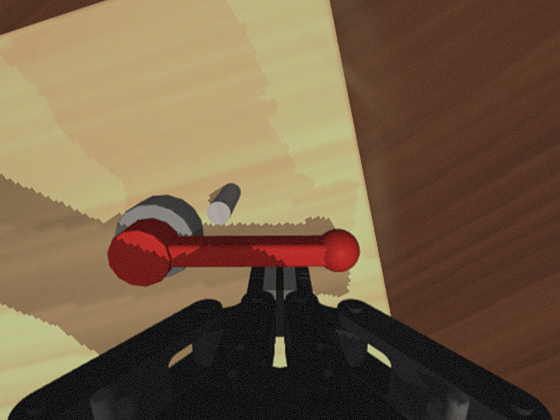

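The lever is at 59° with the fingers square behind it, and the post at (220,210) is still ahead. I'll push gently to the stop.

Emit:
apply_moves(deltas=[{"tx":2.4,"ty":0,"tz":0,"rx":0,"ry":0,"rz":-0.035},{"tx":5.7,"ty":0.4,"tz":0,"rx":0,"ry":0,"rz":-0.087},{"tx":7.9,"ty":0.8,"tz":0,"rx":0,"ry":0,"rz":-0.122},{"tx":10.1,"ty":1.1,"tz":0,"rx":0,"ry":0,"rz":-0.157},{"tx":12.4,"ty":1.2,"tz":0,"rx":0,"ry":0,"rz":-0.19},{"tx":13.5,"ty":1.3,"tz":0,"rx":0,"ry":0,"rz":-0.2},{"tx":13.5,"ty":1.3,"tz":0,"rx":0,"ry":0,"rz":-0.2},{"tx":13.5,"ty":1.3,"tz":0,"rx":0,"ry":0,"rz":-0.2}])

```text
t: 15.78
tcp_pos: [0.6096, 0.1301, 0.207]
eef_rot: [[-0.937, 0.35, 0.005], [0.35, 0.937, 0.0], [-0.005, 0.002, -1.0]]
force: [6.1, -0.2, -0.7]
finger_gap: -0.004
finger_force: 3.2
```

```bash
python3 lock.py w9
```

```text
15.775 [0.60963184 0.13007864 0.20699299] [ 6.11669039 -0.21235068 -0.7490647 ]
wrist lock_pivot [0.5713 0.076  0.0489] 0.98
wrist lock_tip [0.6017 0.1603 0.048 ] 0.68
lever dir 69.95888 centre 0.584146 0.11292299 9192 extent -0.05044015931022107 0.06125735115497455
```

Emit:
apply_moves(deltas=[{"tx":1.5,"ty":0,"tz":0,"rx":0,"ry":0,"rz":0},{"tx":3,"ty":0,"tz":0,"rx":0,"ry":0,"rz":0},{"tx":3,"ty":0,"tz":0,"rx":0,"ry":0,"rz":0},{"tx":3,"ty":0,"tz":0,"rx":0,"ry":0,"rz":0}])

```text
t: 16.48
tcp_pos: [0.6086, 0.1302, 0.2071]
eef_rot: [[-0.936, 0.351, 0.011], [0.351, 0.936, -0.0], [-0.01, 0.003, -1.0]]
force: [10.7, -1.3, -3.4]
finger_gap: 0.002
finger_force: 5.4
```

```bash
python3 lock.py w10
```

```text
16.475 [0.60861988 0.13021115 0.20713152] [10.67138065 -1.33541535 -3.44779555]
wrist lock_pivot [0.5717 0.0797 0.0504] 0.69
wrist lock_tip [0.5994 0.16   0.0494] 0.7
lever dir 70.03739 centre 0.58413565 0.113027036 9154 extent -0.05057641654917767 0.0612180656408442
```

The force rose from 6 to 11 N and the lever stayed at 70.0°, so it is on the stop. I'll back off and check.

Emit:
apply_moves(deltas=[{"tx":-10,"ty":0,"tz":0,"rx":0,"ry":0,"rz":0},{"tx":-30,"ty":0,"tz":0,"rx":0,"ry":0,"rz":0.1},{"tx":-32,"ty":0,"tz":-40,"rx":0,"ry":0,"rz":0.2},{"tx":-32,"ty":0,"tz":-90,"rx":0,"ry":0,"rz":0.35},{"tx":-32,"ty":0,"tz":-140,"rx":0,"ry":0,"rz":0.5},{"tx":-32,"ty":-40,"tz":-170,"rx":0,"ry":0,"rz":0.65},{"tx":-32,"ty":-90,"tz":-170,"rx":0,"ry":0,"rz":0.8},{"tx":-32,"ty":-130,"tz":-170,"rx":0,"ry":0,"rz":0.95},{"tx":-32,"ty":-170,"tz":-170,"rx":0,"ry":0,"rz":1.1},{"tx":-32,"ty":-200,"tz":-170,"rx":0,"ry":0,"rz":1.25},{"tx":-32,"ty":-220,"tz":-170,"rx":0,"ry":0,"rz":1.4},{"tx":-32,"ty":-220,"tz":-170,"rx":0,"ry":0,"rz":1.5},{"tx":-32,"ty":-220,"tz":-170,"rx":0,"ry":0,"rz":1.5},{"tx":-32,"ty":-220,"tz":-170,"rx":0,"ry":0,"rz":1.5}])

```text
t: 18.42
tcp_pos: [0.5578, -0.0848, 0.376]
eef_rot: [[0.28, 0.96, -0.003], [0.96, -0.28, 0.001], [0.0, -0.003, -1.0]]
force: [0.6, -0.1, -0.2]
finger_gap: 0.006
finger_force: 0.0
```

```bash
python3 look.py w11; python3 lock.py w12
```

```text
18.425 [ 0.55777942 -0.08482267  0.37601238] [ 0.60805404 -0.062884   -0.19055564]
wrist fence_tip [ 0.6905 -0.1414  0.0348] 0.83
wrist tab_mark [ 0.7047 -0.1455  0.0384] 0.65
stripe px [230 200 143  13 876] tab px [433 205  19  12 183] tab [ 0.7122381  -0.14994423] dist 0.23634363347129594 piv [ 0.48877579 -0.0729838 ] tip off line 0.00210656122705105
fence -19.301367 tab -19.00370945383472 diff 0.29765735219555367
18.625 [ 0.5581807  -0.08530189  0.37654403] [ 0.34102198 -0.56513497 -0.54328725]
wrist lock_pivot [0.5742 0.0784 0.0495] 0.88
lever dir -23.956827 centre 0.5723661 0.074951805 733 extent -0.014796237462930469 0.012954766551454923
```

View pics/w11.png

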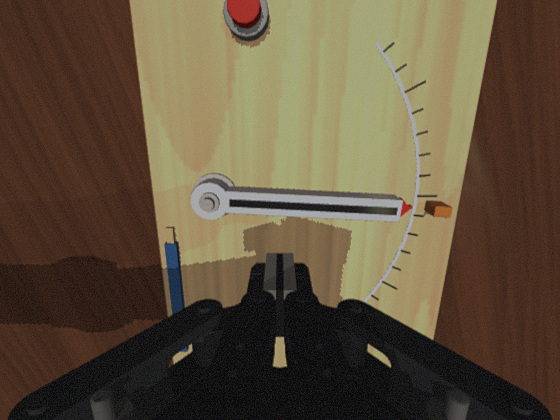

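The fence is unchanged: pivot (209,202), pointer (408,208) and tab (438,211) are in line. The lever points off the top of the frame, as it should when locked. I'm handing the job in.

```bash
python3 -c "
from plant import env
print(env.finish_job())"
```

```text
the job is handed in; nothing more can be done
None
```

The job is handed in: the fence pointer sits on the orange tab to within about 0.3°, the lock lever was pushed to its stop, and I saw no contact with the loose items (the tin, offcut, chisel and screwdriver were not all re-checked at the end).

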